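Release and push off a terminal cover

ROBOT

A 7-joint arm with a two-finger parallel gripper is mounted at the origin on the work surface. World frame = base frame: x ahead of the robot, y to its left, z up, the work surface at z = 0. Lengths are in m, angles in rad, forces in N, time in s.
With the tool pointing down it reaches from about 0.4 to 0.875 m from the base axis. Payload 19.3 kg.
Tool frame: the origin (TCP) lies at the very end of the fingers, on their centre line; the grasp point (between the pads) lies 19 mm behind it; z points along the fingers, y is the direction in which the jaws open and shut (so a half turn about z gives the same grasp; the last joint's range is limited). The gripper opens to 85 mm and grips with 20 to 120 N. Pads are 22 mm wide; open, the fingers measure 114 mm over their backs; the gripper's body (76 mm by 85 mm) begins 54 mm behind the grasp point. The pads swing forward as they close: fully open they stand 13 mm farther back than shut.
Start: joints at [-0.07, 0.521, -0.036, 1.599, 0.021, 1.021, -0.113], TCP at [0.625, -0, 0.231] pointing down, gripper open.
Joint ranges: [-2.91, 2.91], [-0.3, 2.13], [-1.5, 1.42], [0.17, 2.43], [-1.26, 4.41], [0.16, 1.93], [-2.52, 2.52]. Speed limits (rad/s): [1.89, 1.89, 2.39, 2.39, 3.01, 3.01, 3.01].

INTERFACE

Orientations are given as [roll, pitch, yaw] about the fixed x, y, z axes, in that order (R = Rz(yaw) Ry(pitch) Rx(roll)).
In Python, from workcell import bot gives the robot as it stands. The module is installed in compiled form; this text tells all that it offers.
- The arm moves only by the shell command python3 -m inch 'ROWS' [FORCE]. ROWS is JSON, a list of rows, each an object of numbers: "dx", "dy", "dz": the shift along the tool's x, y, z in mm; "rx", "ry", "rz": the turn, a rotation vector about the tool's x, y, z in rad; "hand": the closure, from -1 (fully open) to 1 (shut), so that 0 is half open. In form: [{"dx": .., "dy": .., "dz": .., "rx": .., "ry": .., "rz": .., "hand": ..}, ...]. A call has 1 to 10 rows; each row shifts and turns the commanded pose from where the row before left it, along the tool's axes as they then stand; what a row does not reach is not made up. A row lasts 1/10 s, in which the tool goes at most 50 mm and 8.59 degrees, less where a joint would pass 70% of its speed; a pose out of reach is approached as far as the arm can. A call with a gripper value outside its range is refused whole. The fingers move at their own pace and stop on an object; FORCE is the grip in N (left out, the last holds). Time passes only in rows, so rows that do not move let the fingers close. It gives the time, the measured TCP pose, the force and the opening at its end, in the units of the state.
- bot.observe(): the state, without advancing time (a new reading comes with each control period).
- bot.grab_frame(name): name is "scene" or "side" or "wrist"; returns (picture, depth): 420x560x3 uint8, red, green, blue; 420x560 float32, m along the optical axis (not along the pixel's ray), 0 where there is no reading.
- bot.get_calibration(name): a dict with "vertical_fov" (degrees; the focal length in pixels is half the picture's height over the tangent of half this angle, whatever the lens; pixels are square), "cx", "cy" (the principal point, pixels), "origin" and "orientation" of the camera in the world. Camera axes: x right, y down, z forward; pixel columns grow to the right and rows downward; lengths in m; the calibration is good to about 2 mm. A picture is of the moment at which its call begins: read the wrist's pose just before it. get_calibration takes no time and is no camera call; for the wrist camera it gives the pose at the moment of the call.
- bot.job_done(): hands the job in, once; it reports no verdict.
Trained networks look in the newest picture that a camera, given by its name, has taken for a name from the list of things; names that differ only in an ending like _2 or _b are one class to them, and where a whole thing is asked for, a point or a joint stands for the part that bears it (a point fixed in the world has none). Each returns a list of dicts, best first, with "score" (0 to 1); they miss things now and then, are a little off and sometimes report something else, mostly with a low value. They report only what shows in the picture. A call takes as long as a camera call. They do not tell look-alikes from the thing itself.
- bot.trace(camera, target): "region" (420x560 bool, what is visible of it) and "box" ([left, top, right, bottom] in pixels, round what is visible of it).
- bot.tip_of(camera, target): "centre" ([row, column] in pixels: a listed point, or the origin of a listed thing).
The state is a dict: "clock": time; "qpos": joint angles; "qd": joint speeds; "joint_efforts": joint torques, N m; "position": TCP position; "tool_rot": TCP orientation; "force": force on the tool from outside, world axes, zero at the start; "moment": the same for the moment, N m; "grip_width": finger opening in m.
Only numpy, scipy, OpenCV 4.12 (cv2) and the standard library are available. Lean on these libraries where they do the work, as an engineer would, in place of code of your own. Each camera call takes 0.05 s, during which the arm holds its last target.

TASK

The terminal module on the bench is closed by a white sliding cover. Press the orange snap tab all the way down (it stays in), then with the fingertips push the freed cover along its guide rails until the green terminals are completely uncovered, and leave the cover lying flat on the module's parking deck, without overhanging its end. Only press and push: do not lift or tip the cover, and leave the things around the module where they are.

Things in the scene. Friction and masses are not known exactly. Their poses are not given: they have to be found in the camera images.
- module: Grey terminal module fixed on the bench, its x heading anywhere within 110 degrees of straight ahead: 230 mm long (its x, the way the cover slides) by 100 mm wide (y), plus a tab housing (36 mm high) on its -y side. Origin: centre of its underside, on the bench; z up. Two side ledges, 40 mm high, carry the cover. Dark rails all along it: inner faces at y +-42 mm, 47.5 mm high.
- seat (a point): Middle of the cover's seat, at module x -65, y 0, z 40 mm. Below it, green terminals lie in a recess (module x -98 to -32 mm, tops 36 mm above the bench). Over the seat (module x -108 to -30 mm) the rails have lips that reach in to y +-36 mm, tops 50.5 mm high. A 45 mm high stop stands behind the seat at module x -115 to -109 mm.
- deck_end (a point): Middle of the open far end of the parking deck, at module x +115, y 0, z 40 mm. The flat deck (39.5 mm high, between the ledges) runs from module x -28 mm to this end.
- cover: White loose cover, about 80 g: plate 76 (x) by 80 (y) by 6 mm with an upright push rib across its middle, 8 mm thick (x +-4), 44 mm wide (y), top 22 mm above the plate's underside. Origin: centre of the underside; axes as the module's. Starts on the seat, 2 mm play. Slides under 2 N once freed. Bares all terminals with its origin past module x +6 mm; overhangs the deck past +77 mm.
- snap_tab (a joint): How far the orange snap tab is pressed, m: 0 to 0.0015 at the start, 0.009 fully down at a hard stop. Moves straight down against about 5 N of steady friction and stays where left. Its orange tooth (module x -24 to -14 mm, y +-15 mm) stands 6 mm above the ledges and blocks the cover; with the tab fully down it is sunk 3 mm below them.
- tab_top (a point): Centre of the top face of the orange tab's ribbed pad, 32 mm (module x) by 24 mm (module y); at module x -19, y -67 mm, 60 mm above the bench when up, 51 mm when fully down.
- solder_spool: Bystander: loose spool of solder with green flanges, diameter 62 mm, 59 mm tall, standing on the module's +y side. Origin: centre of its underside.
- flux_jar: Bystander: loose amber jar with black cap, diameter 48 mm, 55 mm tall, on the module's +y side. Origin: centre of its underside.
- board_stack: Bystander: loose stack of green circuit boards, 81 by 101 mm, 28 mm tall, lying off the module's +x end. Origin: centre of its underside.
- screwdriver: Bystander: loose red-handled screwdriver, 160 mm long, lying along the module's -y side, about 145 to 165 mm from its middle line, under 30 mm tall. Origin: on its underside, near its middle.
There are look-alikes about, which are no part of the job. There is more than one size of the cover; the one meant has the size given above.

How it is judged:
On the way, in this order (a step that is already met when the one before it is completed fails the run):
1. the snap tab is fully down (over 7.5 mm) while the cover is still on its seat (value of joint snap_tab above 0.0075 m and x of cover in the frame of module below -0.055 m), for 0.1 s.
2. the cover has been pushed clear of the terminals (x of cover in the frame of module above 0.004 m), for 0.1 s.
At the end, for the whole second after the job is handed in: Tab still down (over 7 mm); cover flat (0.05 rad) and at rest on the ledges between the rails, height within 3 mm, its origin at module x +4 to +80 mm, so that no terminal is covered and it does not overhang the end; bystanders within 20 mm of their starts (value of joint snap_tab above 0.007 m and x of cover in the frame of module between 0.004 and 0.08 m and y of cover in the frame of module between -0.006 and 0.006 m and z of cover in the frame of module between 0.037 and 0.043 m and angle between cover's own z axis and vertical below 0.05 rad and angle between the x axis of cover and the x axis of module, either way round below 0.12 rad and linear speed of cover below 0.01 m/s and distance of each of solder_spool, flux_jar, board_stack, screwdriver from where it was at the start of the episode below 0.02 m); the robot touches nothing.
It fails at once if the cover is lifted (over 10 mm) or tipped (z of cover in the frame of module above 0.05 m or angle between cover's own z axis and vertical above 0.25 rad).
It fails at once if the cover falls off the module (z of cover in the frame of module below 0.03 m).
It fails at once if the cover is pushed off its seat with the tab still up (x of cover in the frame of module above -0.05 m and value of joint snap_tab below 0.005 m).
It fails at once if a bystander is pushed aside or knocked over (moved over 20 mm) (distance of any of solder_spool, flux_jar, board_stack, screwdriver from where it was at the start of the episode above 0.02 m).
It also fails if it takes over 38 s, if anything falls off the work surface, if the arm or the gripper's body presses on something with over 40 N, if the wrist force passes 120 N, or if a joint passes its speed limit or range.

## Working session

There is one attempt and no reset: what is moved stays moved. The work goes in short steps, Python scripts to look and compute and a shell command to move; the robot and the scene stay as the last step left them, time stands still between calls to the robot, and variables do not carry over. Pictures are saved under pics/ and viewed, and the job is handed in when it is done.

```bash
mkdir -p pics; cat > h.py <<'E'
import numpy as np, cv2
from workcell import bot
from scipy.spatial.transform import Rotation as R
def cam(n):
    c=bot.get_calibration(n); f=210/np.tan(np.radians(c["vertical_fov"])/2)
    return c,f
def Rm(o):
    o=np.array(o,float)
    if o.shape==(3,3): return o
    return R.from_euler('xyz',o).as_matrix() if o.size==3 else R.from_quat(o).as_matrix()
def cloud(n,d,c=None):
    if c is None: c=bot.get_calibration(n)
    f=210/np.tan(np.radians(c["vertical_fov"])/2)
    v,u=np.mgrid[0:420,0:560]
    P=np.stack([(u-c["cx"])/f*d,(v-c["cy"])/f*d,d],-1)
    return P@Rm(c["orientation"]).T+np.array(c["origin"])
E
python3 - <<'E'
from h import *
for n in ["scene","side","wrist"]:
    c=bot.get_calibration(n); print(n,c)
    p,d=bot.grab_frame(n); cv2.imwrite(f"pics/{n}0.png",p[:,:,::-1]); np.savez(f"pics/{n}0.npz",p=p,d=d,P=cloud(n,d,c))
print(bot.observe())
E
```

```text
scene {'vertical_fov': 54.79542963809849, 'cx': 282.69512375835535, 'cy': 210.83557904722457, 'origin': array([ 1.06978746, -0.22749543,  0.86506086]), 'orientation': array([-2.56660216, -0.01469443,  1.26074714])}
side {'vertical_fov': 44.456020294226576, 'cx': 272.52980842154943, 'cy': 214.81816135845636, 'origin': array([ 0.38672332, -0.90679653,  0.74784203]), 'orientation': array([-2.23533737,  0.00848855, -0.25984504])}
wrist {'vertical_fov': 59.2051941224907, 'cx': 280.62276448860996, 'cy': 205.14543611338578, 'origin': array([0.62433158, 0.07305608, 0.37269538]), 'orientation': array([2.85155652e+00, 7.99858318e-05, 2.49026303e-04])}
{'clock': 0.15, 'qpos': array([-0.07022989,  0.52184416, -0.03630406,  1.59988559,  0.02124091,
        1.02111043, -0.11280017]), 'qd': array([ 0.0005924 , -0.00140673, -0.00053697, -0.00293263,  0.00102241,
       -0.00151426,  0.00107543]), 'joint_efforts': array([ 4.00798544e-04, -9.27376485e+01,  1.98035471e+00, -3.70049715e+01,
        1.79930578e-02,  6.46477114e-03, -1.41420460e-05]), 'position': array([ 6.24739600e-01, -3.70023221e-05,  2.30875694e-01]), 'tool_rot': array([-3.14073680e+00,  1.05086200e-04,  1.57081505e+00]), 'force': array([0.20965306, 0.18337482, 0.04971623]), 'moment': array([-0.00773742, -0.01353035, -0.01694473]), 'grip_width': 0.08533084890389808}
```

View pics/scene0.png

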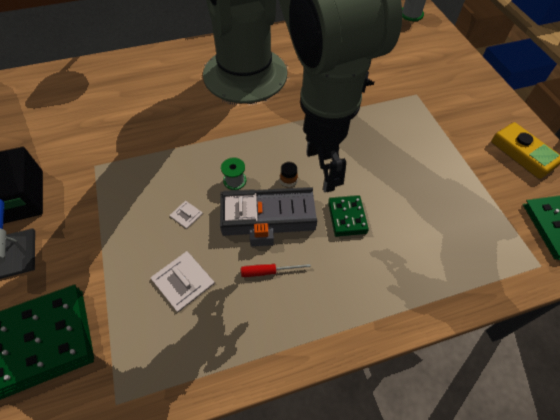

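View pics/side0.png

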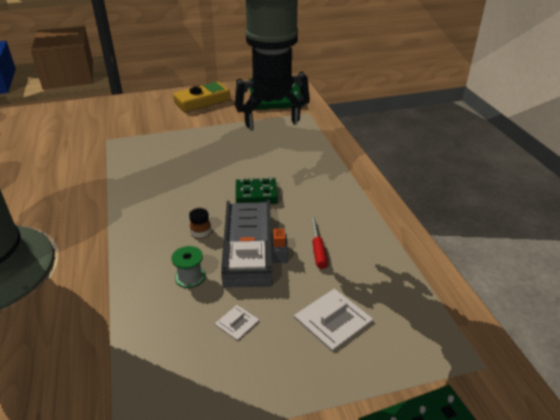

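View pics/wrist0.png

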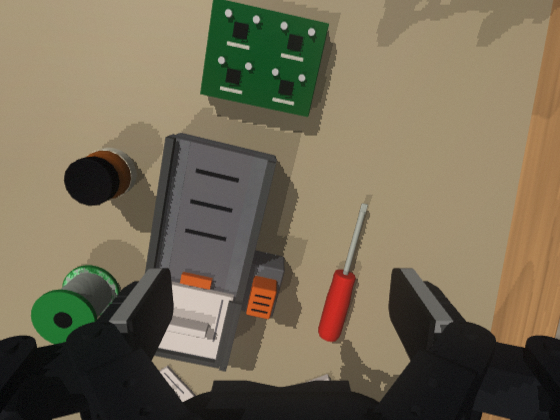

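The pictures show the module running upward in the wrist view (rails about 165,135 to 275,160). The cover is at its lower end (~200,320), with the orange tab at ~262,297. Next I'll measure the pose.

```bash
python3 - <<'E'
from h import *
for n in ["wrist","scene","side"]:
    bot.grab_frame(n)
    z=np.load(f"pics/{n}0.npz"); P=z["P"]; c,f=cam(n); Rc=Rm(c["orientation"])
    for t,h in [("seat",.040),("deck_end",.040),("tab_top",.060),("cover",.04),("module",0)]:
        for r in bot.tip_of(n,t)[:2]:
            v,u=r["centre"]; ray=Rc@np.array([(u-c["cx"])/f,(v-c["cy"])/f,1]); o=np.array(c["origin"])
            q=o+ray*(h-o[2])/ray[2]
            print(n,t,round(r["score"],2),np.round([u,v]),q.round(4),P[int(v),int(u)].round(4))
    # rails/height-based footprint
    m=(P[...,2]>.0375)&(P[...,2]<.053)&(z["d"]>0)
    lab,_=0,0
    nn,lab,st,ce=cv2.connectedComponentsWithStats(m.astype(np.uint8))
    for i in np.argsort(-st[1:,4])[:4]+1:
        q=P[lab==i]; print("  comp",st[i],q.mean(0).round(3),cv2.minAreaRect((q[:,:2]*1000).astype(np.float32)))
E
```

```text
wrist deck_end 0.87 [220. 150.] [0.5701 0.0251 0.04  ] [0.5695 0.0253 0.0384]
wrist tab_top 0.71 [268.  64.] [0.6142 0.0969 0.06  ] [0.6123 0.1    0.0244]
wrist tab_top 0.65 [257. 302.] [ 0.6022 -0.1176  0.06  ] [ 0.6016 -0.1182  0.0582]
wrist cover 0.68 [164. 390.] [ 0.4956 -0.2399  0.04  ] [0.6014 0.0179 0.3139]
wrist cover 0.67 [186. 321.] [ 0.5265 -0.1513  0.04  ] [ 0.5288 -0.145   0.048 ]
wrist module 0.87 [210. 246.] [ 0.5482 -0.0849  0.    ] [ 0.5556 -0.068   0.0391]
  comp [  145   136   131   236 19338] [ 0.553 -0.066  0.042] ((544.5, -85.67994689941406), (230.8394317626953, 99.86554718017578), 76.42694091796875)
  comp [ 81 157  39  44 351] [0.469 0.006 0.047] ((465.3186340332031, 4.6608734130859375), (17.43041229248047, 42.31279373168945), 28.287376403808594)
  comp [252 277  25  14 188] [ 0.608 -0.104  0.045] ((607.7049560546875, -104.83544921875), (24.315574645996094, 6.79386568069458), 0.28030407428741455)
  comp [ 63 288  35  27 180] [ 0.426 -0.123  0.041] ((425.0513610839844, -122.66168212890625), (17.35024642944336, 41.12480163574219), 48.279624938964844)
scene seat 
[... 1814 characters left out ...]
111]
side module 0.87 [248. 247.] [ 0.5449 -0.0782  0.    ] [ 0.5356 -0.1274  0.0469]
  comp [ 221  200   66   75 3326] [ 0.541 -0.098  0.044] ((558.4762573242188, -89.34834289550781), (235.58248901367188, 131.3441619873047), 76.3683090209961)
  comp [ 358  384  117   36 2200] [ 0.714 -0.549  0.041] ((697.856689453125, -536.746337890625), (59.45278549194336, 170.7492218017578), 76.98206329345703)
  comp [174  81  56  22 564] [0.555 0.651 0.043] ((557.6893920898438, 656.0030517578125), (169.47653198242188, 91.33255004882812), 16.02389907836914)
  comp [  0 239  24  35 207] [ 0.07  -0.038  0.045] ((72.61123657226562, -26.285778045654297), (95.44903564453125, 17.380455017089844), 69.9072265625)
```

```bash
python3 - <<'E'
from h import *
M=np.radians(76.43); o=np.array([.5443,-.0857]); A=np.array([[np.cos(M),np.sin(M)],[-np.sin(M),np.cos(M)]])
for n in ["wrist","scene","side"]:
    z=np.load(f"pics/{n}0.npz"); P=z["P"]; p=z["p"].astype(int)
    L=(P[...,:2]-o)@A.T*1000; Z=P[...,2]*1000
    orange=(p[...,0]>150)&(p[...,0]-p[...,2]>90)&(p[...,0]-p[...,1]>50)
    m=orange&(Z>54)&(abs(L[...,1]+67)<25)&(abs(L[...,0]+19)<30)
    q=L[m]; print(n,"tab",m.sum(),q.min(0),q.max(0),((q.min(0)+q.max(0))/2).round(1),np.median(Z[m]))
    for nm,mm in [("cover",(Z>44)&(abs(L[...,1])<34)&(L[...,0]<-15)&(p.min(-1)>90)),("rib",(Z>58)&(abs(L[...,1])<30)&(L[...,0]<-20)&(L[...,0]>-110))]:
        q=L[mm]
        if len(q):print(n,nm,mm.sum(),np.percentile(q,[1,99],axis=0).round(1).tolist(),np.median(Z[mm]).round(1))
    for nm,lo,hi in [("rail+",41,50),("rail-",-50,-41)]:
        mm=(Z>43)&(Z<53)&(L[...,1]>lo-6)&(L[...,1]<hi+6)&(L[...,0]>-20)&(L[...,0]<116); q=L[mm]
        print(n,nm,mm.sum(),np.percentile(q,[1,50,99],axis=0).round(1).tolist() if len(q) else 0)
E
```

```text
wrist tab 556 [-33.89904705 -77.91347188] [ -2.62491795 -55.20006821] [-18.3 -66.6] 58.645025040940595
wrist cover 3279 [[-102.3, -33.5], [-26.8, 20.8]] 45.5
wrist rib 326 [[-68.5, -21.3], [-60.0, 15.7]] 60.9
wrist rail+ 1245 [[-13.3, 41.6], [55.4, 45.2], [114.6, 49.4]]
wrist rail- 1098 [[-18.3, -49.8], [53.2, -45.9], [114.8, -42.2]]
scene tab 63 [-31.9189848  -76.98119002] [ -3.99155606 -57.69096642] [-18.  -67.3] 60.85404907360537
scene cover 678 [[-102.1, -32.1], [-27.9, 33.0]] 47.4
scene rib 49 [[-67.6, -21.7], [-62.0, 22.3]] 63.3
scene rail+ 226 [[-18.2, 35.5], [51.2, 44.6], [113.3, 51.8]]
scene rail- 221 [[-17.2, -50.0], [51.3, -46.0], [113.1, -36.1]]
side tab 13 [-35.0149279  -74.11881622] [-14.62320589 -57.20291936] [-24.8 -65.7] 60.4130482399915
side cover 787 [[-103.5, -33.7], [-25.9, 33.6]] 46.9
side rib 85 [[-69.8, -18.6], [-59.1, 22.2]] 61.7
side rail+ 152 [[-16.7, 37.3], [45.2, 46.5], [113.6, 50.9]]
side rail- 141 [[-19.1, -53.5], [33.3, -44.2], [112.7, -37.0]]
```

```bash
python3 -m inch '[{"rz":0.12,"hand":1},{"rz":0.117,"hand":1,"dz":10},{"hand":1,"dz":15},{"hand":1,"dz":15},{"hand":1,"dz":15},{"hand":1,"dz":15}]' 40
```

```text
schema error: expected keys dx, dy, dz, rx, ry, rz, hand
```

The module pose agrees within about 1 mm across the cameras. The rows need every key, so I'll write them in full.

```bash
python3 -m inch '[{"dx":0,"dy":0,"dz":10,"rx":0,"ry":0,"rz":0.12,"hand":1},{"dx":0,"dy":0,"dz":15,"rx":0,"ry":0,"rz":0.117,"hand":1},{"dx":-20,"dy":3,"dz":15,"rx":0,"ry":0,"rz":0,"hand":1},{"dx":-30,"dy":3,"dz":15,"rx":0,"ry":0,"rz":0,"hand":1},{"dx":-30,"dy":3,"dz":15,"rx":0,"ry":0,"rz":0,"hand":1},{"dx":-25,"dy":0,"dz":15,"rx":0,"ry":0,"rz":0,"hand":1},{"dx":-15,"dy":0,"dz":15,"rx":0,"ry":0,"rz":0,"hand":1},{"dx":0,"dy":0,"dz":15,"rx":0,"ry":0,"rz":0,"hand":1},{"dx":0,"dy":0,"dz":15,"rx":0,"ry":0,"rz":0,"hand":1},{"dx":0,"dy":0,"dz":0,"rx":0,"ry":0,"rz":0,"hand":1}]' 40
cat >> h.py <<'E'
M=np.radians(76.43); MO=np.array([.5443,-.0857]); A=np.array([[np.cos(M),np.sin(M)],[-np.sin(M),np.cos(M)]])
def st():
    s=bot.observe(); print("t",s["clock"],"mod xy mm",((A@(s["position"][:2]-MO))*1000).round(1),"z",round(s["position"][2]*1000,1),"yaw",np.degrees(s["tool_rot"]).round(2),"F",s["force"].round(1),"w",round(s["grip_width"],4))
E
python3 - <<'E'
from h import *
st(); p,d=bot.grab_frame("wrist"); cv2.imwrite("pics/w1.png",p[:,:,::-1])
p,d=bot.grab_frame("side"); cv2.imwrite("pics/s1.png",cv2.resize(p[140:350,150:430,::-1],(800,600)))
E
```

```text
clock: 2.05
position: [0.6049, -0.1173, 0.0993]
tool_rot: [-3.139, -0.0, 1.335]
force: [-0.5, -0.6, 0.3]
grip_width: -0.0001
t 2.05 mod xy mm [-16.5 -66.3] z 99.3 yaw [-1.7984e+02 -1.0000e-02  7.6500e+01] F [-0.5 -0.6  0.3] w -0.0001
```

View pics/w1.png

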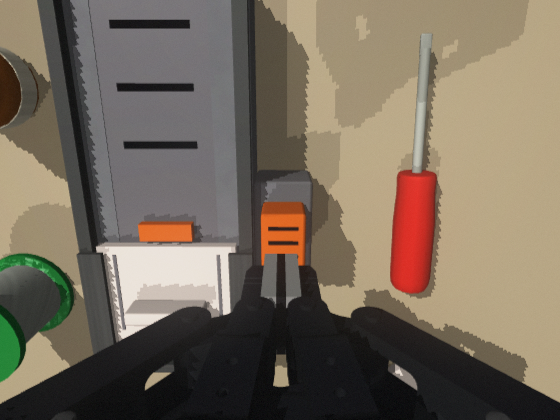

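View pics/s1.png

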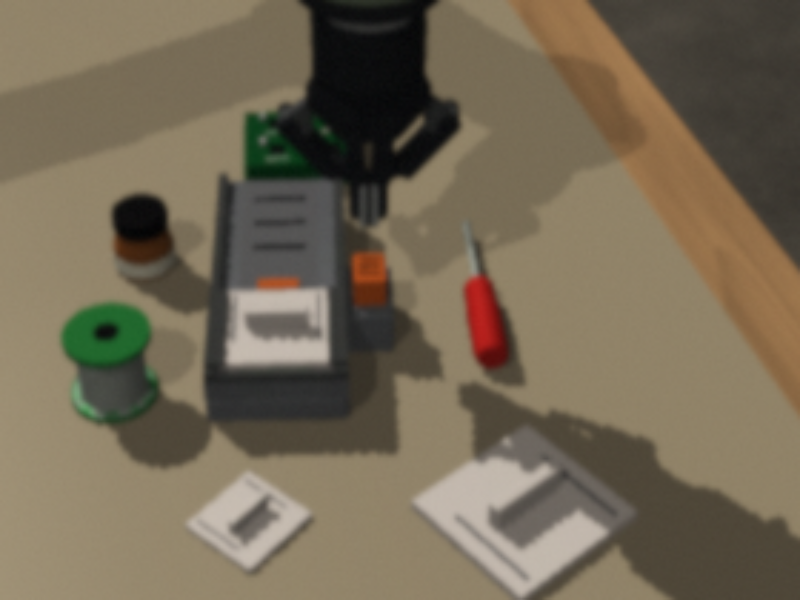

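Wrist view: shut fingers at ~(280,265) are right over the orange tab, and everything is still in place. Next, press down in small steps.

```bash
python3 -m inch '[{"dx":-2,"dy":1,"dz":12,"rx":0,"ry":0,"rz":0,"hand":1},{"dx":0,"dy":0,"dz":12,"rx":0,"ry":0,"rz":0,"hand":1},{"dx":0,"dy":0,"dz":7,"rx":0,"ry":0,"rz":0,"hand":1},{"dx":0,"dy":0,"dz":5,"rx":0,"ry":0,"rz":0,"hand":1},{"dx":0,"dy":0,"dz":3,"rx":0,"ry":0,"rz":0,"hand":1},{"dx":0,"dy":0,"dz":3,"rx":0,"ry":0,"rz":0,"hand":1},{"dx":0,"dy":0,"dz":3,"rx":0,"ry":0,"rz":0,"hand":1},{"dx":0,"dy":0,"dz":2,"rx":0,"ry":0,"rz":0,"hand":1},{"dx":0,"dy":0,"dz":0,"rx":0,"ry":0,"rz":0,"hand":1}]'; python3 -c "
from h import *
st()"
```

```text
clock: 3.05
position: [0.6061, -0.121, 0.0543]
tool_rot: [3.141, -0.0, 1.334]
force: [0.7, -1.0, 0.2]
grip_width: -0.0003
t 3.05 mod xy mm [-19.8 -68.4] z 54.3 yaw [179.99  -0.    76.42] F [ 0.7 -1.   0.2] w -0.0003
```

```bash
python3 -m inch '[{"dx":0,"dy":0,"dz":1.5,"rx":0,"ry":0,"rz":0,"hand":1},{"dx":0,"dy":0,"dz":1.5,"rx":0,"ry":0,"rz":0,"hand":1}]';python3 -m inch '[{"dx":0,"dy":0,"dz":1,"rx":0,"ry":0,"rz":0,"hand":1}]';python3 -m inch '[{"dx":0,"dy":0,"dz":1,"rx":0,"ry":0,"rz":0,"hand":1}]'
```

```text
clock: 3.25
position: [0.6062, -0.121, 0.0514]
tool_rot: [3.141, -0.0, 1.334]
force: [-0.7, 0.2, 5.0]
grip_width: 0.0002
clock: 3.35
position: [0.6065, -0.1211, 0.0506]
tool_rot: [3.141, -0.0, 1.334]
force: [-3.6, -0.5, 18.3]
grip_width: -0.0001
clock: 3.45
position: [0.6067, -0.1212, 0.0503]
tool_rot: [3.14, -0.0, 1.334]
force: [-7.5, 1.1, 30.5]
grip_width: 0.0001
```

That is the hard stop (30 N at z 50.3 mm, tab top 51 when down). Retract and check.

```bash
python3 -m inch '[{"dx":0,"dy":0,"dz":-6,"rx":0,"ry":0,"rz":0,"hand":1},{"dx":0,"dy":0,"dz":-14,"rx":0,"ry":0,"rz":0,"hand":1},{"dx":0,"dy":0,"dz":-20,"rx":0,"ry":0,"rz":0,"hand":1},{"dx":-10,"dy":-10,"dz":-10,"rx":0,"ry":0,"rz":0,"hand":1},{"dx":-20,"dy":-18,"dz":0,"rx":0,"ry":0,"rz":0,"hand":1},{"dx":-20,"dy":-18,"dz":0,"rx":0,"ry":0,"rz":0,"hand":1},{"dx":-15,"dy":-15,"dz":0,"rx":0,"ry":0,"rz":0,"hand":1},{"dx":-6,"dy":-7,"dz":0,"rx":0,"ry":0,"rz":0,"hand":1},{"dx":0,"dy":0,"dz":0,"rx":0,"ry":0,"rz":0,"hand":1}]'; python3 - <<'E'
from h import *
st()
for n in ["wrist","scene","side"]:
    c=bot.get_calibration(n);p,d=bot.grab_frame(n); P=cloud(n,d,c); p=p.astype(int)
    L=(P[...,:2]-MO)@A.T*1000; Z=P[...,2]*1000
    orange=(p[...,0]>150)&(p[...,0]-p[...,2]>90)&(p[...,0]-p[...,1]>50)&(abs(L[...,0]+19)<14)
    for y in (-67,0):
        m=orange&(abs(L[...,1]-y)<14); print(n,y,m.sum(),np.percentile(Z[m],[10,50,90]).round(1) if m.any() else '')
    cv2.imwrite(f"pics/{n}2.png",(p[:,:,::-1] if n=="wrist" else cv2.resize(p[140:350,150:430,::-1].astype(np.uint8),(800,600))))
E
```

```text
clock: 4.35
position: [0.5223, -0.1749, 0.0996]
tool_rot: [-3.141, 0.0, 1.332]
force: [0.8, 0.2, -0.1]
grip_width: 0.0002
t 4.35 mod xy mm [-91.8   0.5] z 99.6 yaw [-1.7999e+02  1.0000e-02  7.6330e+01] F [ 0.8  0.2 -0.1] w 0.0002
wrist -67 2217 [49.4 50.4 51.3]
wrist 0 28 [241.5 241.5 241.5]
scene -67 3 [48.9 50.7 53.2]
scene 0 0 
side -67 0 
side 0 0 [ WARN:0@1.288] global loadsave.cpp:1063 imwrite_ Unsupported depth image for selected encoder is fallbacked to CV_8U.
```

View pics/wrist2.png

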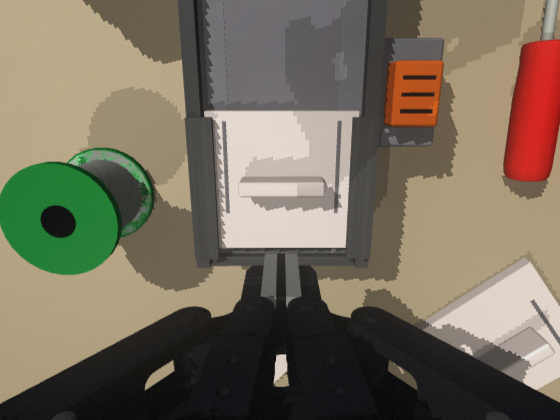

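View pics/side2.png

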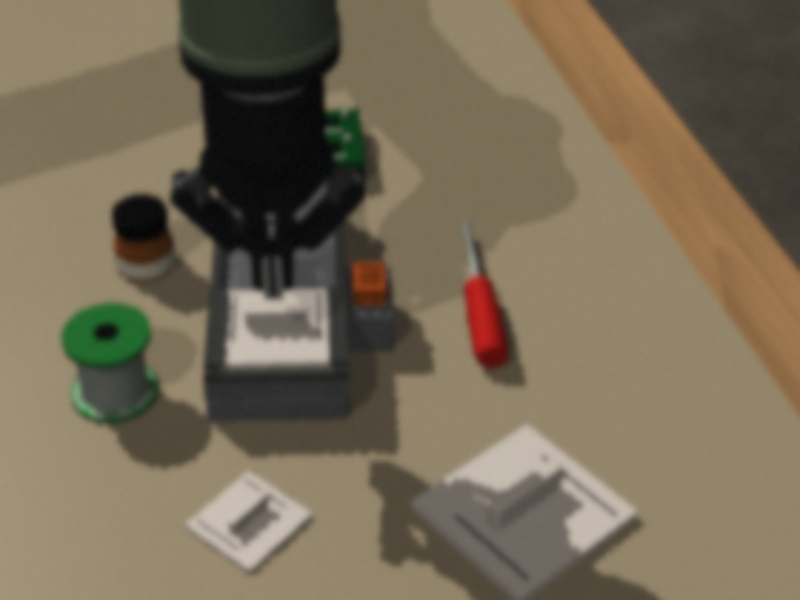

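View pics/scene2.png

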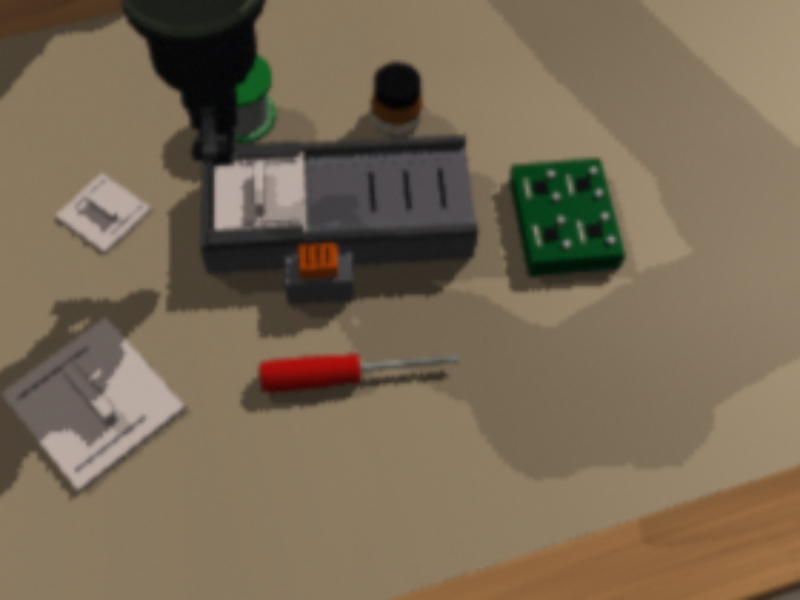

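Wrist view: the tab pad (~415,92) is at 50.4 mm, so it is fully down. The tooth is gone from in front of the cover, and the fingers are behind the rib (~282,188). Now lower behind the rib.

```bash
python3 -m inch '[{"dx":2,"dy":0,"dz":12,"rx":0,"ry":0,"rz":0,"hand":1},{"dx":0,"dy":0,"dz":12,"rx":0,"ry":0,"rz":0,"hand":1},{"dx":0,"dy":0,"dz":12,"rx":0,"ry":0,"rz":0,"hand":1},{"dx":0,"dy":0,"dz":8,"rx":0,"ry":0,"rz":0,"hand":1},{"dx":0,"dy":0,"dz":4,"rx":0,"ry":0,"rz":0,"hand":1},{"dx":0,"dy":0,"dz":0,"rx":0,"ry":0,"rz":0,"hand":1}]'; python3 - <<'E'
from h import *
st()
p,d=bot.grab_frame("wrist"); cv2.imwrite("pics/w3.png",p[:,:,::-1])
E
```

```text
clock: 5.1
position: [0.5234, -0.172, 0.0506]
tool_rot: [-3.14, 0.0, 1.334]
force: [0.2, 0.2, 0.7]
grip_width: -0.0001
t 5.1 mod xy mm [-88.8   0. ] z 50.6 yaw [-1.7994e+02  1.0000e-02  7.6420e+01] F [0.2 0.2 0.7] w -0.0001
```

View pics/w3.png

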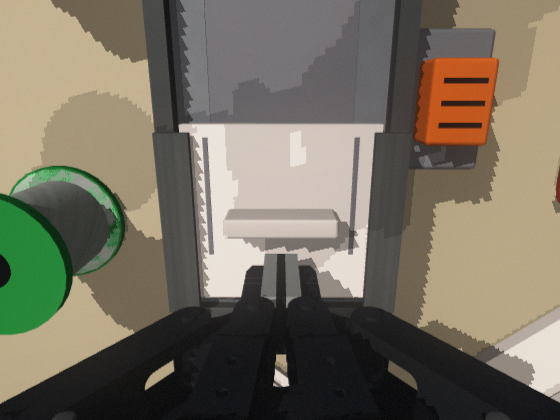

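The fingers are behind the rib (rib ~280,222; fingertips ~282,262). Approach gently.

```bash
python3 -m inch '[{"dx":3,"dy":0,"dz":0,"rx":0,"ry":0,"rz":0,"hand":1},{"dx":3,"dy":0,"dz":0,"rx":0,"ry":0,"rz":0,"hand":1},{"dx":3,"dy":0,"dz":0,"rx":0,"ry":0,"rz":0,"hand":1},{"dx":3,"dy":0,"dz":0,"rx":0,"ry":0,"rz":0,"hand":1},{"dx":4,"dy":0,"dz":0,"rx":0,"ry":0,"rz":0,"hand":1},{"dx":5,"dy":0,"dz":0,"rx":0,"ry":0,"rz":0,"hand":1},{"dx":5,"dy":0,"dz":0,"rx":0,"ry":0,"rz":0,"hand":1}]'; python3 - <<'E'
from h import *
st()
p,d=bot.grab_frame("wrist"); cv2.imwrite("pics/w4.png",p[:,:,::-1])
E
```

```text
clock: 5.85
position: [0.53, -0.1463, 0.0513]
tool_rot: [3.142, -0.0, 1.334]
force: [0.8, -1.2, -0.1]
grip_width: 0.0
t 5.85 mod xy mm [-62.3  -0.3] z 51.3 yaw [180.    -0.    76.42] F [ 0.8 -1.2 -0.1] w 0.0
```

View pics/w4.png

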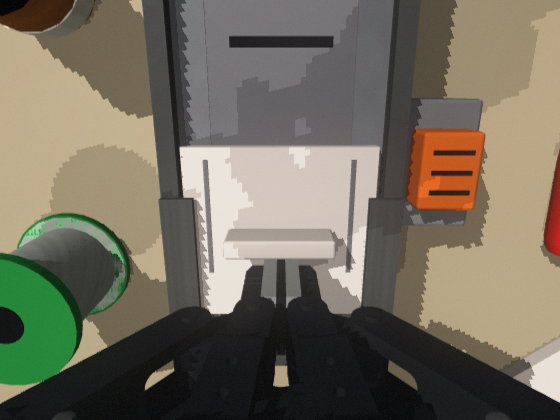

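The cover slides straight, with its front edge at row ~147 and now past the tooth position. Continue.

```bash
python3 -m inch '[{"dx":5,"dy":0,"dz":0,"rx":0,"ry":0,"rz":0,"hand":1},{"dx":6,"dy":0,"dz":0,"rx":0,"ry":0,"rz":0,"hand":1},{"dx":6,"dy":0,"dz":0,"rx":0,"ry":0,"rz":0,"hand":1},{"dx":6,"dy":0,"dz":0,"rx":0,"ry":0,"rz":0,"hand":1},{"dx":6,"dy":0,"dz":0,"rx":0,"ry":0,"rz":0,"hand":1},{"dx":6,"dy":0,"dz":0,"rx":0,"ry":0,"rz":0,"hand":1},{"dx":5,"dy":0,"dz":0,"rx":0,"ry":0,"rz":0,"hand":1},{"dx":4,"dy":0,"dz":0,"rx":0,"ry":0,"rz":0,"hand":1}]'; python3 - <<'E'
from h import *
st()
p,d=bot.grab_frame("wrist"); cv2.imwrite("pics/w5.png",p[:,:,::-1])
E
```

```text
clock: 6.7
position: [0.5403, -0.1035, 0.0513]
tool_rot: [-3.142, -0.0, 1.334]
force: [-0.1, -0.3, -0.4]
grip_width: -0.0001
t 6.7 mod xy mm [-18.2  -0.3] z 51.3 yaw [-180.     -0.     76.43] F [-0.1 -0.3 -0.4] w -0.0001
```

View pics/w5.png

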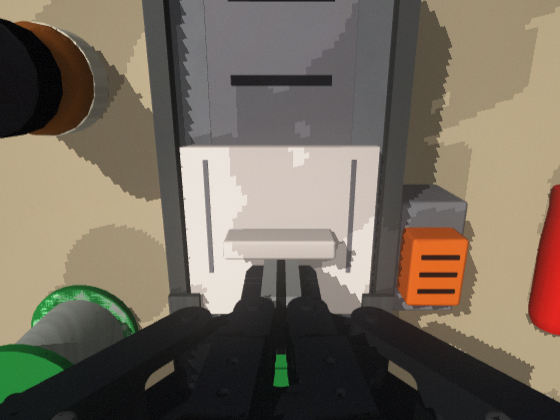

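The cover stays straight and in contact (rib ~280,243). About 42 mm more.

```bash
python3 -m inch '[{"dx":5,"dy":0,"dz":0,"rx":0,"ry":0,"rz":0,"hand":1},{"dx":6,"dy":0,"dz":0,"rx":0,"ry":0,"rz":0,"hand":1},{"dx":6,"dy":0,"dz":0,"rx":0,"ry":0,"rz":0,"hand":1},{"dx":6,"dy":0,"dz":0,"rx":0,"ry":0,"rz":0,"hand":1},{"dx":6,"dy":0,"dz":0,"rx":0,"ry":0,"rz":0,"hand":1},{"dx":6,"dy":0,"dz":0,"rx":0,"ry":0,"rz":0,"hand":1},{"dx":4,"dy":0,"dz":0,"rx":0,"ry":0,"rz":0,"hand":1},{"dx":3,"dy":0,"dz":0,"rx":0,"ry":0,"rz":0,"hand":1},{"dx":0,"dy":0,"dz":0,"rx":0,"ry":0,"rz":0,"hand":1}]'; python3 -m inch '[{"dx":-5,"dy":0,"dz":0,"rx":0,"ry":0,"rz":0,"hand":1},{"dx":-5,"dy":0,"dz":0,"rx":0,"ry":0,"rz":0,"hand":1},{"dx":0,"dy":0,"dz":-15,"rx":0,"ry":0,"rz":0,"hand":1},{"dx":0,"dy":0,"dz":-25,"rx":0,"ry":0,"rz":0,"hand":1},{"dx":-10,"dy":0,"dz":-30,"rx":0,"ry":0,"rz":0,"hand":1},{"dx":-20,"dy":0,"dz":-30,"rx":0,"ry":0,"rz":0,"hand":1},{"dx":-20,"dy":0,"dz":-20,"rx":0,"ry":0,"rz":0,"hand":1},{"dx":0,"dy":0,"dz":0,"rx":0,"ry":0,"rz":0,"hand":1},{"dx":0,"dy":0,"dz":0,"rx":0,"ry":0,"rz":0,"hand":1}]'
python3 - <<'E'
from h import *
st()
for n in ["wrist","scene","side"]:
    c=bot.get_calibration(n);p,d=bot.grab_frame(n); P=cloud(n,d,c)
    L=(P[...,:2]-MO)@A.T*1000; Z=P[...,2]*1000
    m=(Z>43)&(Z<66)&(abs(L[...,1])<38)&(L[...,0]>-30)&(L[...,0]<125)&(p.min(-1)>95)
    q=L[m]; print(n,m.sum(),np.percentile(q,[1,99],axis=0).round(1).tolist(),np.percentile(Z[m],[10,50,90]).round(1))
    mt=(abs(L[...,0]+19)<12)&(abs(L[...,1]+67)<8)&(Z<100); print(" tab z",np.median(Z[mt]) if mt.any() else None)
    cv2.imwrite(f"pics/{n}6.png",p[:,:,::-1] if n!="side" else cv2.resize(p[140:350,150:430,::-1],(800,600)))
E
```

```text
clock: 7.65
position: [0.5501, -0.0628, 0.0513]
tool_rot: [-3.142, -0.0, 1.334]
force: [-0.2, 0.7, 0.0]
grip_width: 0.0
clock: 8.55
position: [0.5358, -0.1222, 0.1714]
tool_rot: [3.141, -0.0, 1.332]
force: [-0.1, 0.8, -0.5]
grip_width: -0.0004
t 8.55 mod xy mm [-37.5  -0.3] z 171.4 yaw [179.97  -0.    76.34] F [-0.1  0.8 -0.5] w -0.0004
wrist 12586 [[2.2, -37.3], [76.2, 37.3]] [44.5 45.5 46.7]
 tab z 50.52283977290245
scene 738 [[1.6, -37.6], [76.1, 36.7]] [45.5 47.4 50. ]
 tab z 52.30537919048789
side 715 [[0.3, -37.3], [78.7, 37.4]] [45.1 46.9 57.1]
 tab z 51.97913123819142
```

View pics/wrist6.png

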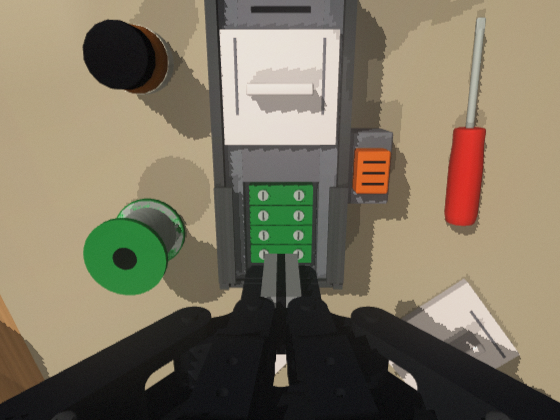

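View pics/side6.png

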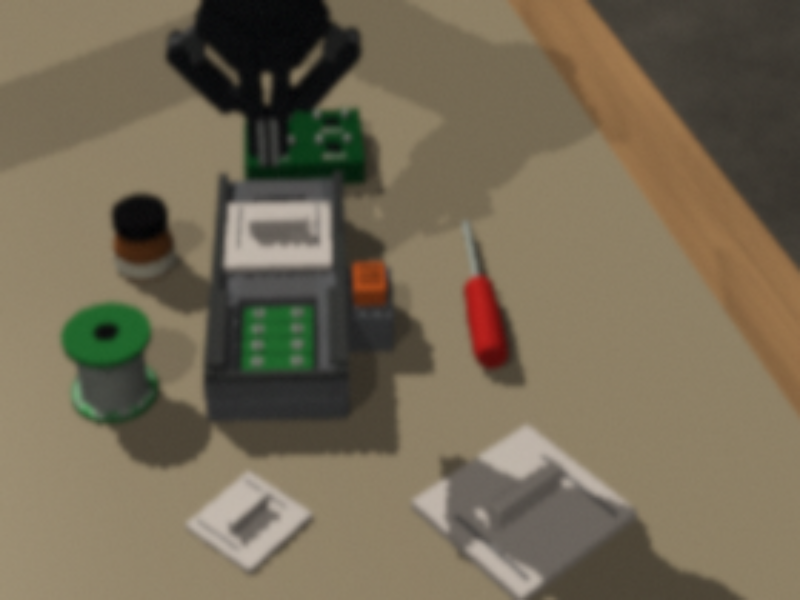

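The cover lies flat with its centre at about x +39 mm. All the terminals are uncovered, the tab is down and the bystanders haven't moved.

```bash
python3 -c "
from h import *
print(bot.job_done()); st()"
```

```text
the job is handed in; nothing more can be done
None
the job is handed in; nothing more can be done
```

I pressed the snap tab down to its hard stop, pushed the cover along the rails by its rib with the shut fingertips, backed off, and handed the job in at about 8.7 s.

- **Tab:** the press peaked at about 30 N on the stop. The last depth readings put the tab top at 50.5–52.3 mm, against 51 mm expected when fully down.
- **Cover:** its centre is at about module x +39 mm in all three cameras (allowed +4 to +80). It lies straight and flat on the deck, with its top at about 46 mm, and the pictures show all the terminals uncovered.
- **Surroundings:** in the last pictures, the bystanders look unmoved by eye; I did not measure their positions. The robot was clear of everything, at z 171 mm.

No check failed. The cameras disagreed by at most about 2 mm. The system gives no verdict on hand-in.

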